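# Hold a nut-driver blade centred in its handle mould

## Task

Get the nut-driver blade ready for casting a new handle onto it: first swing the hinged half of the metal mould fully shut by its black knob, so that the two halves meet edge to edge. Then take the blade out of the wooden stand by its socket head and lower its shank, upright, through the pour hole in the top of the mould without ever touching the mould with it, until the blue band is level with the mould's top face. Finish while still holding it there, motionless in the middle of the hole with an even gap all round - do not let go or put it down - and leave the other things on the bench where they are.

Things in the scene. Friction and masses are not known exactly. Their poses are not given: they have to be found in the camera images.
- mould: Aluminium split mould on a plywood board (170 x 124 x 12 mm) fixed to the bench. Origin on the bench below the pour hole's axis, z up. Fixed half: block 70 mm (x, -35 to 35) by 35 mm (y, -35 to 0), 100 mm high on the board. The hinged half mirrors it (y 0 to 35 when shut) and swings about an upright pin at x = +44, y = 0 mm. Shut, they form one block, its flat top 112 mm above the bench.
- mould_half (a joint): Opening angle of the hinged half, rad: 0 fully shut on its stop, edges flush; up to 1.75. It starts 0.75 to 1.35 open. Seen from above its free end swings clockwise about the pin as it opens, towards mould's +y. The hinge is a little stiff: the half stays where it is left, and about 1 N at the knob moves it.
- mould_hinge (a point): Point on the upright hinge pin, at the height of the knob's centre (95 mm above the bench); axes as mould.
- mould_knob (a point): Centre of the upright black cylindrical knob, 18 mm across, 42 mm tall, centre 95 mm above the bench, on an arm at the free end of the hinged half. It stands 115 mm from the hinge pin; with the mould shut it is at x = -70, y = +14 mm in mould's axes. It can be gripped from above or pushed, and does not turn on its own.
- mould_mouth (a point): Centre of the pour hole, in the plane of the mould's top face (112 mm above the bench); axes as mould, z up along the hole. With the mould shut the hole is 24 mm across, its rim bevelled, 20 mm long, and opens below into a handle-shaped cavity up to 33 mm across whose floor is 88 mm below the top face.
- nut_driver: The blade, steel, 151 mm long, 60 to 120 g, standing upright in the stand. Origin at the lower end of the shank, z along it towards the socket head. Shank 8 mm across, from 0 to 113 mm; short cone; round socket head 18 mm across and 30 mm tall (121 to 151 mm) at the top.
- socket_centre (a point): Centre of the blade's round socket head, the place to grip it from above, 136 mm above the lower end of the shank; z along the blade.
- blue_band (a point): Centre of the 6 mm wide blue band round the shank, 65 mm above its lower end (71 mm below socket_centre).
- shank_end (a point): Lower end of the shank, flat, 8 mm across, knurled above it.
- stand: Pine block fixed to the bench, 58 mm (x) by 118 mm (y) by 45 mm high, origin under its centre, with three holes 9.6 mm wide and 35 mm deep in a row along y, 38 mm apart. The blade stands in the middle hole, its lower end 10 mm above the bench.
- screw_tin: Grey metal tin, 64 mm across, 45 mm high; origin under its centre. Leave alone.
- tape_measure: Yellow and black tape measure, 37 x 84 x 68 mm, standing on its edge; origin under its centre. Leave alone.
- screwdriver: Yellow-handled screwdriver lying on the bench, 172 mm long, 22 mm thick; origin under its middle, handle towards its +y. Leave alone.

How it is judged:
On the way, in this order (a step that is already met when the one before it is completed fails the run):
1. the hinged half is swung shut, edge to edge with the fixed half (value of joint mould_half below 0.03 rad), for 0.2 s.
2. the shank enters the pour hole of the closed mould from above (value of joint mould_half below 0.03 rad and horizontal distance between shank_end and mould_mouth below 0.008 m and z of shank_end in the frame of mould_mouth between -0.055 and -0.006 m), for 0.05 s.
At the end, for the whole second after the job is handed in: Mould shut (hinge under 0.03 rad); the gripper holds the blade free of the mould, still and upright within 0.08 rad; blue band within 6 mm of the top face's height and 4 mm of the hole's axis; shank end within 5 mm of the axis (value of joint mould_half below 0.03 rad and horizontal distance between blue_band and mould_mouth below 0.004 m and horizontal distance between shank_end and mould_mouth below 0.005 m and angle between nut_driver's own z axis and vertical below 0.08 rad and z of blue_band in the frame of mould_mouth between -0.006 and 0.006 m and contact force between the fingers and nut_driver above 1 N and contact force between nut_driver and mould below 0.1 N and linear speed of nut_driver below 0.02 m/s); the arm keeps its last pose, push and grip.
It fails at once if the blade touched the mould (contact force between nut_driver and mould above 0.3 N).
It fails at once if the screw tin was moved (distance of screw_tin from where it was at the start of the episode above 0.02 m).
It fails at once if the tape measure was moved (distance of tape_measure from where it was at the start of the episode above 0.02 m).
It fails at once if the screwdriver was moved (distance of screwdriver from where it was at the start of the episode above 0.02 m).
It also fails if it takes over 64 s, if anything falls off the work surface, if the arm or the gripper's body presses on something with over 40 N, if the wrist force passes 120 N, or if a joint passes its speed limit or range.

## Robot

A 6-joint arm with a two-finger parallel gripper is mounted at the origin on the work surface; the furniture and walls round the work are solid. World frame = base frame: x ahead of the robot, y to its left, z up, the work surface at z = 0. Lengths are in m, angles in rad, forces in N, time in s.
With the tool pointing down it reaches from about 0.375 to 0.9 m from the base axis. Payload 3.1 kg.
Tool frame: the origin (TCP) lies between the finger pads; the fingertips stand 19 mm ahead of it and the grasp point (between the pads) is the TCP; z points along the fingers, y is the line along which they close (so a half turn about z gives the same grasp; the last joint's range is limited). The gripper opens to 87 mm and grips with 3 to 60 N. Pads are 19 mm wide; open, the fingers measure 117 mm over their backs; the gripper's body (75 mm by 190 mm) begins 51 mm behind the grasp point.
Start: joints at [-1.46, 0.527, 1.433, -0, 1.181, -0.178], TCP at [0.179, -0.599, 0.216] pointing down, gripper open.
Joint ranges: [-3.08, 3.08], [-0.75, 2.2], [0.22, 2.44], [-1.43, 4.57], [0, 2.65], [-2.85, 2.85]. Speed limits (rad/s): [2.79, 2.79, 3.14, 3.14, 3.14, 3.14].

## Interface

Orientations are given as a unit quaternion [x, y, z, w].
In Python, from workcell import r, optics gives the robot as it stands.
- The arm moves only by the tool send_rows, never from a script. Its argument "commands" is a list of rows, each a list of 2 entries, a list of its own where there are three numbers: the shift along the world's x, y, z in units of 30 mm (1.0 is 30 mm), then the turn, a rotation vector about the world's x, y, z in units of 8 degrees (1.0 is 8 degrees). In form: [[[tx, ty, tz], [ax, ay, az]], ...]. A call has 1 to 20 rows; each row shifts and turns the commanded pose from where the row before left it; what a row does not reach is not made up. A row lasts 1/10 s, in which the tool goes at most 50 mm and 8.59 degrees, less where a joint would pass 70% of its speed; a pose out of reach is approached as far as the arm can. A call is refused whole if a number of a shift passes 1 or a number of a turn 1, either way. A call with a gripper value outside its range is refused whole. "claw" is the opening, from -1 (shut) to 1 (fully open), set as the call begins (left out, the last holds). The fingers move at their own pace and stop on an object; the grip force is fixed at half the most. Time passes only in rows, so rows that do not move let the fingers close. It gives the time, the measured TCP pose, the force, the opening and the grip force at its end, in the units of the state.
- r.state(): the state, without advancing time (a new reading comes with each control period).
- optics.snapshot(name): name is "side" or "top"; returns a dict with "img" (400x640x3 uint8, blue, green, red), "fov_y" (degrees; the focal length in pixels is half the picture's height over the tangent of half this angle, whatever the lens; pixels are square), "cx", "cy" (the principal point, pixels), "world_to_cam" (4x4, takes a point from world to camera coordinates). Camera axes: x right, y up, looking along -z (the intrinsics and any distortion apply to the point x, -y, -z); pixel columns grow to the right and rows downward; lengths in m; the calibration is good to about 2 mm. A picture is of the moment at which its call begins. There is no depth.
- r.job_done(): hands the job in; it is judged then, once.
The state is a dict: "t": time; "joint_positions": joint angles; "dq": joint speeds; "effort": joint torques, N m; "eef_pos": TCP position; "tool_rot": TCP orientation; "wrist_force": force on the tool from outside, world axes, zero at the start; "torque": the same for the moment, N m; "finger_gap": finger opening in m; "finger_force": force on a finger pad.
Only numpy, scipy, OpenCV 4.12 (cv2) and the standard library are available. Lean on these libraries where they do the work, as an engineer would, in place of code of your own. Each camera call takes 0.05 s, during which the arm holds its last target. There are 200 camera calls.

## Working session

There is one attempt and no reset: what is moved stays moved. The work goes in short steps, Python scripts to look and compute and a tool call to move; the robot and the scene stay as the last step left them, time stands still between calls to the robot, and variables do not carry over. Pictures are saved under pics/ and viewed, at most 10 in all, crops included, and the job is handed in when it is done.

Besides the shell and the picture viewer there is one more tool, called after "Call:" in YAML: its name, and indented under it one key for each argument. send_rows: Moves the arm, as the interface text tells. Its arguments: {"type":"object","properties":{"commands":{"type":"array","items":{"type":"array"}},"claw":{"type":"number"}},"required":["commands"]}

```bash
mkdir -p pics; ls; python3 - <<'E'
from workcell import r, optics
import cv2
print(r.state())
for n in ("top","side"):
    s=optics.snapshot(n); cv2.imwrite(f"pics/{n}0.png",s["img"]); print({k:v for k,v in s.items() if k!="img"})
E
```

```text
pics
{'t': 0.0, 'joint_positions': array([-1.45949713e+00,  5.28460877e-01,  1.43391802e+00, -2.50193406e-07,
        1.18134850e+00, -1.78509576e-01]), 'dq': array([ 0.00020738, -0.00105596, -0.00010299,  0.00068679, -0.00019927,
        0.00172613]), 'effort': array([-8.92316293e-04, -4.40043104e+01, -1.76594013e+01,  6.34066109e-02,
        5.82757720e-02, -1.55392790e-04]), 'eef_pos': array([ 0.17854433, -0.59818086,  0.21496988]), 'tool_rot': array([ 9.89519146e-01,  1.44397784e-01,  3.57468711e-05, -1.06677316e-03]), 'wrist_force': array([ 0.30959862, -0.1383001 ,  0.20459024]), 'torque': array([-0.00633164,  0.02401531, -0.00470774]), 'finger_force': 0.0, 'finger_gap': 0.08701843913135354}
{'fov_y': 54.85921639793685, 'cx': 325.0065681530227, 'cy': 198.56277541467233, 'world_to_cam': array([[-0.00526849, -0.9999441 ,  0.00916728, -0.05323581],
       [ 0.98637321, -0.00368905,  0.16448187, -0.47781393],
       [-0.16443886,  0.00990893,  0.98633751, -1.09778899],
       [ 0.        ,  0.        ,  0.        ,  1.        ]])}
{'fov_y': 56.57302284567005, 'cx': 315.44213446821067, 'cy': 198.89765965410285, 'world_to_cam': array([[-9.99989621e-01, -6.68504390e-04,  4.50673216e-03,
         4.48916002e-01],
       [ 4.33115100e-03, -4.46426654e-01,  8.94809747e-01,
        -1.31038110e-01],
       [ 1.41374111e-03,  8.94819980e-01,  4.46424916e-01,
        -1.01480590e+00],
       [ 0.00000000e+00,  0.00000000e+00,  0.00000000e+00,
         1.00000000e+00]])}
```

View pics/top0.png

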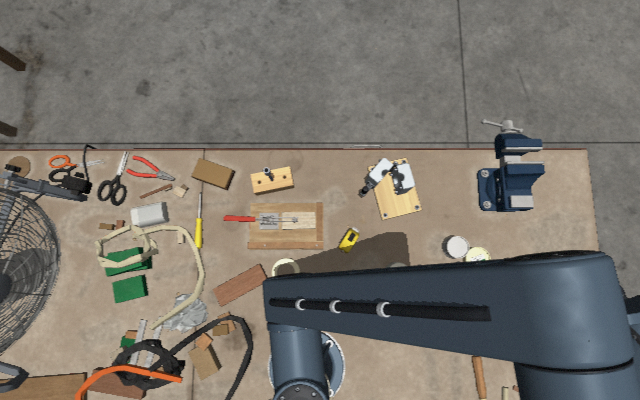

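View pics/side0.png

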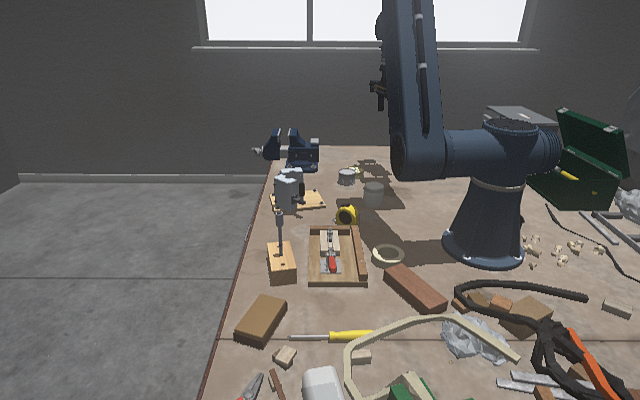

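The top view shows the stand at about (272,180), the mould at about (395,187), the tape measure at (349,238) and the screwdriver at (199,225). I'll enlarge these.

```bash
cat > h.py <<'E'
import numpy as np, cv2
from workcell import r, optics
def cam(s):
    f=200/np.tan(np.radians(s["fov_y"])/2); return f,s["cx"],s["cy"],np.array(s["world_to_cam"])
def proj(s,P):
    f,cx,cy,T=cam(s); P=np.atleast_2d(P); c=P@T[:3,:3].T+T[:3,3]
    return np.c_[cx+f*c[:,0]/-c[:,2], cy-f*c[:,1]/-c[:,2]]
def ray(s,u,v):
    f,cx,cy,T=cam(s); R=T[:3,:3]; o=-R.T@T[:3,3]; return o,R.T@np.array([(u-cx)/f,-(v-cy)/f,-1])
def at_z(s,u,v,z):
    o,d=ray(s,u,v); return o+d*(z-o[2])/d[2]
def tri(s1,p1,s2,p2):
    A=[];b=[]
    for s,p in((s1,p1),(s2,p2)):
        o,d=ray(s,*p); d/=np.linalg.norm(d); M=np.eye(3)-np.outer(d,d); A.append(M); b.append(M@o)
    x=np.linalg.lstsq(np.vstack(A),np.hstack(b),rcond=None)[0]
    return x
def crop(img,x0,y0,x1,y1,k):
    return cv2.resize(img[y0:y1,x0:x1],None,fx=k,fy=k,interpolation=cv2.INTER_CUBIC)
E
python3 - <<'E'
from h import *
t=cv2.imread("pics/top0.png"); s=cv2.imread("pics/side0.png")
a=crop(t,340,145,440,220,8); cv2.imwrite("pics/c1.png",a)
b=crop(t,245,160,300,200,7); c=crop(s,255,160,335,245,7)
o=np.zeros((600,800,3),np.uint8); c=c[:600]; o[:c.shape[0],:c.shape[1]][:]=c
bb=crop(t,250,160,290,200,6); o[:240,560:800]=bb
cv2.imwrite("pics/c2.png",o)
E
```

```text
(no output)
```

View pics/c1.png

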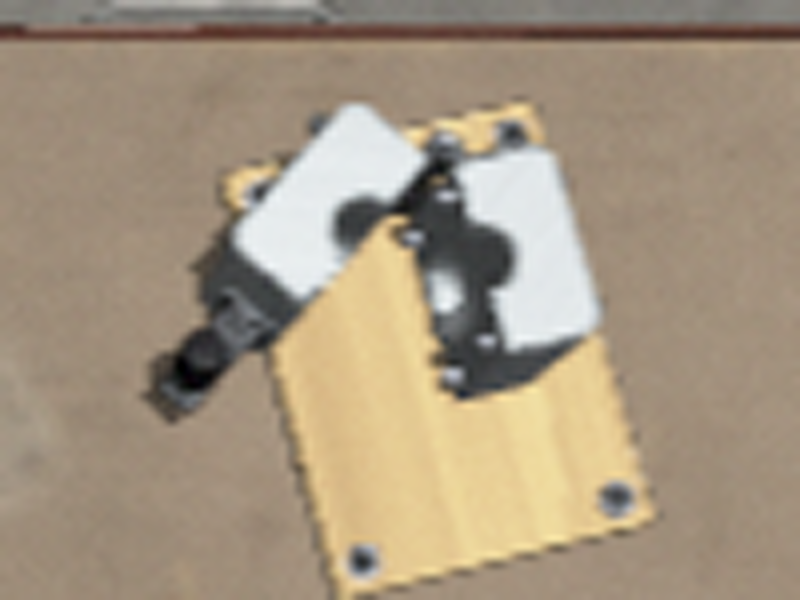

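View pics/c2.png

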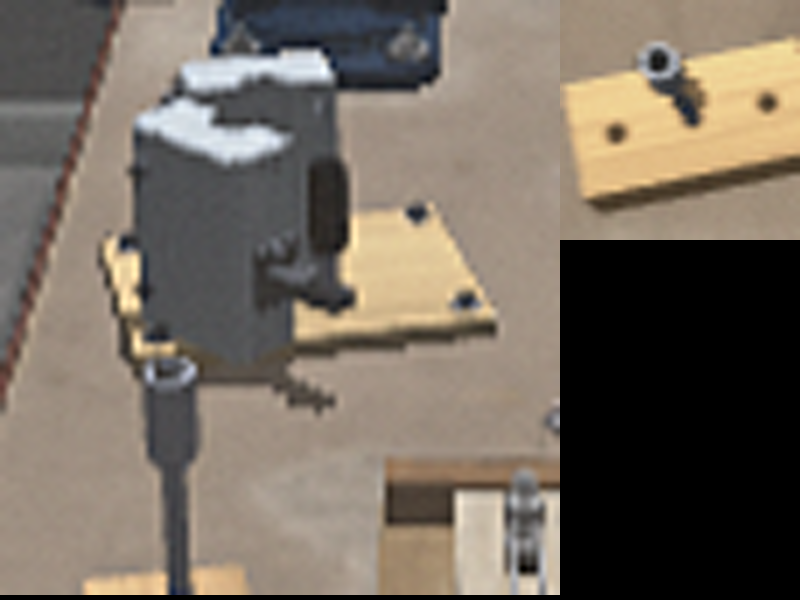

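Top crop (÷8, +340,145): the fixed half's top face is at about (460,170)–(602,328), the open half is to its left, and the knob top is near (205,347). Socket rim: top view ≈ (266.7,170.3), side view ≈ (279.3,213). Next I fit the mould model to these and check it against the side view.

```bash
cat > fit.py <<'E'
from h import *
from scipy.optimize import least_squares
H=np.array([.044,0])
def R(a): return np.array([[np.cos(a),-np.sin(a)],[np.sin(a),np.cos(a)]])
def mould(p,pts,hinged):
    x,y,a,th=p; pts=np.array(pts,float); q=pts[:,:2]
    if hinged: q=H+(q-H)@R(-th).T
    return np.c_[q@R(a).T+[x,y],pts[:,2]]
F=[(.035,-.035,.112),(-.035,-.035,.112),(.035,0,.112),(-.035,0,.112)]
G=[(.035,.035,.112),(.035,0,.112),(-.035,.035,.112),(-.035,0,.112),(-.07,.014,.116)]
E
python3 - <<'E'
from fit import *
s=optics.snapshot("top"); sd=optics.snapshot("side")
o=np.array([340,145])
uf=np.array([(552,147),(602,328),(460,170),(505,352)])/8+o
ug=np.array([(352,97),(428,158),(230,242),(306,303),(205,347)])/8+o
def res(p): return np.r_[proj(s,mould(p,F,0))-uf,proj(s,mould(p,G,1))-ug].ravel()
f=least_squares(res,[.75,-.22,.23,1.0])
print("pose",f.x,"res",f.fun.reshape(-1,2).round(2).tolist())
print("knob",mould(f.x,[(-.07,.014,.095)],1),"shut",mould(f.x,[(-.07,.014,.095)],0))
print("side pred crop", ((proj(sd,np.r_[mould(f.x,F,0),mould(f.x,G,1)])-[255,160])*7).round().tolist())
print("socket top z",at_z(s,266.7,170.3,.161),"side",at_z(sd,279.3,213,.161),"tri",tri(s,(266.7,170.3),sd,(279.3,213)))
np.save("pose.npy",f.x)
E
```

```text
pose [ 0.52455779 -0.26456913  0.22432508  0.95521024] res [[-0.16, -0.54], [0.18, 0.64], [-0.67, -0.68], [0.18, 0.43], [0.43, -0.3], [0.46, 0.11], [-0.44, -0.31], [-0.4, 0.22], [0.41, 0.39]]
knob [[ 0.4919182  -0.16825893  0.095     ]] shut [[ 0.4531974 -0.2664913  0.095    ]]
side pred crop [[175.0, 57.0], [321.0, 45.0], [185.0, 84.0], [335.0, 72.0], [122.0, 113.0], [179.0, 91.0], [232.0, 156.0], [289.0, 132.0], [324.0, 155.0]]
socket top z [0.53422124 0.10064816 0.161     ] side [0.53194768 0.10633527 0.161     ] tri [0.53365974 0.10101445 0.15837227]
```

Call:
send_rows:
  commands:
    - [[0.65,0.9,0],[0,0,-0.51]]
    - [[0.65,0.9,0],[0,0,-0.51]]
    - [[0.65,0.9,0],[0,0,-0.51]]
    - [[0.65,0.9,0],[0,0,-0.51]]
    - [[0.65,0.9,0],[0,0,-0.51]]
    - [[0.65,0.9,0],[0,0,-0.51]]
    - [[0.65,0.9,0],[0,0,-0.51]]
    - [[0.65,0.9,0],[0,0,-0.51]]
    - [[0.65,0.9,0],[0,0,-0.51]]
    - [[0.65,0.9,0],[0,0,-0.51]]
    - [[0.65,0.9,0],[0,0,-0.51]]
    - [[0.65,0.9,0],[0,0,-0.51]]
    - [[0.65,0.9,0],[0,0,-0.51]]
    - [[0.65,0.9,0],[0,0,-0.51]]
    - [[0.65,0.9,0],[0,0,-0.51]]
    - [[0.65,0.9,0],[0,0,-0.51]]
    - [[0,0,0],[0,0,0]]
    - [[0,0,0],[0,0,0]]
  claw: 1

```text
t: 2.0
eef_pos: [0.4906, -0.1664, 0.2158]
tool_rot: [0.912, -0.411, -0.0, 0.0]
wrist_force: [-0.2, -0.1, -0.2]
finger_gap: 0.087
finger_force: 0.0
```

```bash
python3 - <<'E'
from fit import *
s=r.state(); from scipy.spatial.transform import Rotation as Q
print(s["t"],s["eef_pos"],Q.from_quat(s["tool_rot"]).as_matrix().round(3),s["joint_positions"])
t=optics.snapshot("top"); d=optics.snapshot("side")
cv2.imwrite("pics/a1.png",np.hstack([crop(t["img"],320,130,450,255,3),crop(d["img"],240,120,370,245,3)]))
print(proj(t,s["eef_pos"]),proj(d,s["eef_pos"]))
E
```

```text
2.0 [ 0.49062333 -0.16642075  0.2158038 ] [[ 0.662 -0.749 -0.001]
 [-0.749 -0.662 -0.   ]
 [-0.     0.001 -1.   ]] [-5.42628044e-01  3.84633180e-01  1.69816947e+00 -5.99104556e-04
  1.05915086e+00  1.87530349e+00]
[[369.85354363 181.73715136]] [[301.29008576 150.6475167 ]]
```

View pics/a1.png

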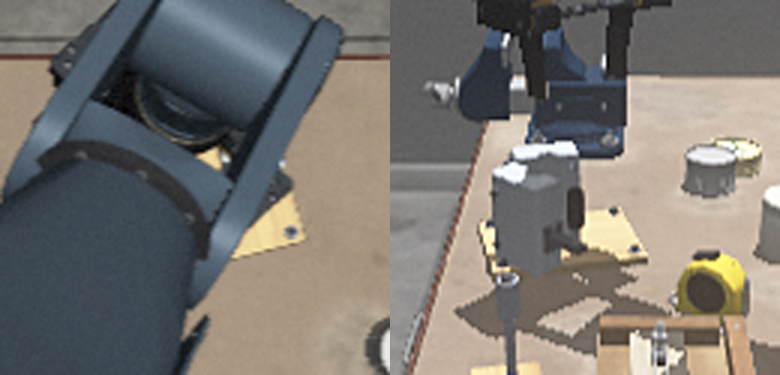

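The picture shows the gripper above the mould with the knob directly below it (side crop, about (575,205)). I'll descend over the knob and close.

Call:
send_rows:
  commands:
    - [[0.04,-0.06,-0.75],[0,0,0]]
    - [[0,0,-0.75],[0,0,0]]
    - [[0,0,-0.75],[0,0,0]]
    - [[0,0,-0.75],[0,0,0]]
    - [[0,0,-0.75],[0,0,0]]
    - [[0,0,0],[0,0,0]]
    - [[0,0,0],[0,0,0]]

```text
t: 2.8
eef_pos: [0.4914, -0.1696, 0.1035]
tool_rot: [0.911, -0.413, -0.0, 0.0]
wrist_force: [0.9, -0.9, 0.5]
finger_gap: 0.0871
finger_force: 0.0
```

Call:
send_rows:
  commands:
    - [[0,0,0],[0,0,0]]
    - [[0,0,0],[0,0,0]]
    - [[0,0,0],[0,0,0]]
    - [[0,0,0],[0,0,0]]
    - [[0,0,0],[0,0,0]]
    - [[0,0,0],[0,0,0]]
    - [[0,0,0],[0,0,0]]
  claw: -1

```text
t: 3.5
eef_pos: [0.4918, -0.1687, 0.1035]
tool_rot: [0.911, -0.412, -0.0, -0.0]
wrist_force: [0.3, 0.3, 0.4]
finger_gap: 0.0389
finger_force: 0.0
```

Call:
send_rows:
  commands:
    - [[0,0,0],[0,0,0]]
    - [[0,0,0],[0,0,0]]
    - [[0,0,0],[0,0,0]]
    - [[0,0,0],[0,0,0]]
    - [[0,0,0],[0,0,0]]
    - [[0,0,0],[0,0,0]]

```text
t: 4.1
eef_pos: [0.4918, -0.1686, 0.1033]
tool_rot: [0.911, -0.412, -0.0, -0.0]
wrist_force: [1.1, 2.1, -1.4]
finger_gap: 0.0145
finger_force: 29.3
```

```bash
python3 - <<'E'
from fit import *
p=np.load("pose.npy")
for th in np.linspace(p[3],-.02,13):
    q=p.copy(); q[3]=th; k=mould(q,[(-.07,.014,.1)],1)[0]
    if th<p[3]: print((k-last)[:2].round(4)/.03)
    last=k
print(last)
E
```

```text
[-0.22666667 -0.21333333]
[-0.20666667 -0.23      ]
[-0.18666667 -0.24666667]
[-0.16666667 -0.26333333]
[-0.14666667 -0.27333333]
[-0.12333333 -0.28666667]
[-0.1        -0.29333333]
[-0.07666667 -0.30333333]
[-0.05       -0.30666667]
[-0.02666667 -0.31      ]
[ 0.   -0.31]
[ 0.02666667 -0.31      ]
[ 0.45345444 -0.26877396  0.1       ]
```

```bash
python3 - <<'E'
from fit import *
d=optics.snapshot("side"); cv2.imwrite("pics/a2.png",crop(d["img"],265,150,345,225,8))
print((proj(d,r.state()["eef_pos"])-[265,150])*8)
E
```

```text
[[291.27458192 288.0534616 ]]
```

View pics/a2.png

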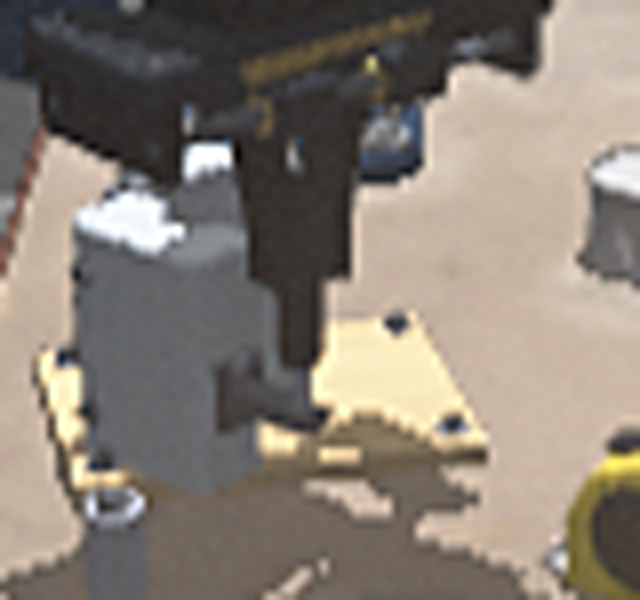

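The fingers are on the knob: TCP projects to (301,186), the knob was at (302,188). Swinging it shut along the arc, halfway first.

Call:
send_rows:
  commands:
    - [[-0.227,-0.213,0],[0,0,0.58]]
    - [[-0.207,-0.23,0],[0,0,0.58]]
    - [[-0.187,-0.247,0],[0,0,0.58]]
    - [[-0.167,-0.263,0],[0,0,0.58]]
    - [[-0.147,-0.273,0],[0,0,0.58]]
    - [[-0.123,-0.287,0],[0,0,0.58]]
    - [[0,0,0],[0,0,0]]
    - [[0,0,0],[0,0,0]]

```text
t: 4.95
eef_pos: [0.4611, -0.2149, 0.1034]
tool_rot: [0.983, -0.182, 0.001, 0.001]
wrist_force: [3.6, -1.4, -6.2]
finger_gap: 0.0144
finger_force: 28.8
```

Call:
send_rows:
  commands:
    - [[-0.1,-0.293,0],[0,0,0.58]]
    - [[-0.077,-0.303,0],[0,0,0.58]]
    - [[-0.05,-0.307,0],[0,0,0.58]]
    - [[-0.027,-0.31,0],[0,0,0.58]]
    - [[0,-0.31,0],[0,0,0.58]]
    - [[0.02,-0.2,0],[0,0,0.4]]
    - [[0,0,0],[0,0,0]]
    - [[0,0,0],[0,0,0]]

```text
t: 5.75
eef_pos: [0.4553, -0.2658, 0.1034]
tool_rot: [0.999, 0.047, 0.002, 0.001]
wrist_force: [6.3, 1.0, -6.0]
finger_gap: 0.0139
finger_force: 28.8
```

Call:
send_rows:
  commands:
    - [[0.01,-0.08,0],[0,0,0.15]]
    - [[0.01,-0.08,0],[0,0,0.15]]
    - [[0,0,0],[0,0,0]]
    - [[0,0,0],[0,0,0]]

```text
t: 6.15
eef_pos: [0.4553, -0.2667, 0.1033]
tool_rot: [0.998, 0.067, 0.002, -0.003]
wrist_force: [7.7, 7.9, -3.0]
finger_gap: 0.0143
finger_force: 29.2
```

Call:
send_rows:
  commands:
    - [[0,-0.08,0],[0,0,0]]
    - [[0,-0.08,0],[0,0,0]]
    - [[0,0,0],[0,0,0]]
    - [[0,0,0],[0,0,0]]

```text
t: 6.55
eef_pos: [0.4552, -0.2669, 0.1032]
tool_rot: [0.998, 0.066, 0.001, -0.007]
wrist_force: [12.0, 18.4, 2.1]
finger_gap: 0.0144
finger_force: 29.6
```

Call:
send_rows:
  commands:
    - [[0,0,0],[0,0,0]]
    - [[0,0,0],[0,0,0]]
    - [[0,0,0],[0,0,0]]
    - [[0,0,0],[0,0,0]]
    - [[0,0,0],[0,0,0]]
  claw: 1

```text
t: 7.05
eef_pos: [0.4535, -0.2755, 0.1036]
tool_rot: [0.998, 0.069, -0.0, 0.0]
wrist_force: [0.5, 0.7, -0.9]
finger_gap: 0.0468
finger_force: 0.0
```

Call:
send_rows:
  commands:
    - [[0,0,0.5],[0,0,0]]
    - [[0,0,1],[0,0,0]]
    - [[0,0,1],[0,0,0]]
    - [[0,0,1],[0,0,0]]
    - [[0,0,1],[0,0,0]]
    - [[0,0,0.5],[0,0,0]]
    - [[0,0,0],[0,0,0]]

```text
t: 7.75
eef_pos: [0.4546, -0.2769, 0.2561]
tool_rot: [0.998, 0.069, 0.002, 0.002]
wrist_force: [0.6, -1.0, -0.1]
finger_gap: 0.0868
finger_force: 0.0
```

Call:
send_rows:
  commands:
    - [[0.2,0.97,0],[0,0,0]]
    - [[0.2,0.97,0],[0,0,0]]
    - [[0.2,0.97,0],[0,0,0]]
    - [[0.2,0.97,0],[0,0,0]]
    - [[0.2,0.97,0],[0,0,0]]
    - [[0.2,0.97,0],[0,0,0]]
    - [[0.2,0.97,0],[0,0,0]]
    - [[0.2,0.97,0],[0,0,0]]
    - [[0.2,0.97,0],[0,0,0]]
    - [[0.2,0.97,0],[0,0,0]]
    - [[0.2,0.97,0],[0,0,0]]
    - [[0.2,0.97,0],[0,0,0]]
    - [[0.2,0.97,0],[0,0,0]]
    - [[0,0,0],[0,0,0]]
    - [[0,0,0],[0,0,0]]
    - [[0,0,0],[0,0,0]]

```text
t: 9.35
eef_pos: [0.531, 0.102, 0.2526]
tool_rot: [0.998, 0.069, -0.001, 0.0]
wrist_force: [0.3, 0.8, 0.1]
finger_gap: 0.0867
finger_force: 0.0
```

```bash
python3 - <<'E'
from fit import *
t=optics.snapshot("top"); d=optics.snapshot("side")
cv2.imwrite("pics/t2.png",t["img"]);cv2.imwrite("pics/s2.png",d["img"])
o=np.zeros((600,800,3),np.uint8)
o[:600,:440]=crop(t["img"],365,150,420,225,8); o[:600,440:800]=crop(d["img"],262,145,307,220,8)
cv2.imwrite("pics/b1.png",o)
print((proj(d,r.state()["eef_pos"])-[262,145])*8+[440,0])
E
```

```text
[[568.85352143 239.53902646]]
```

View pics/b1.png

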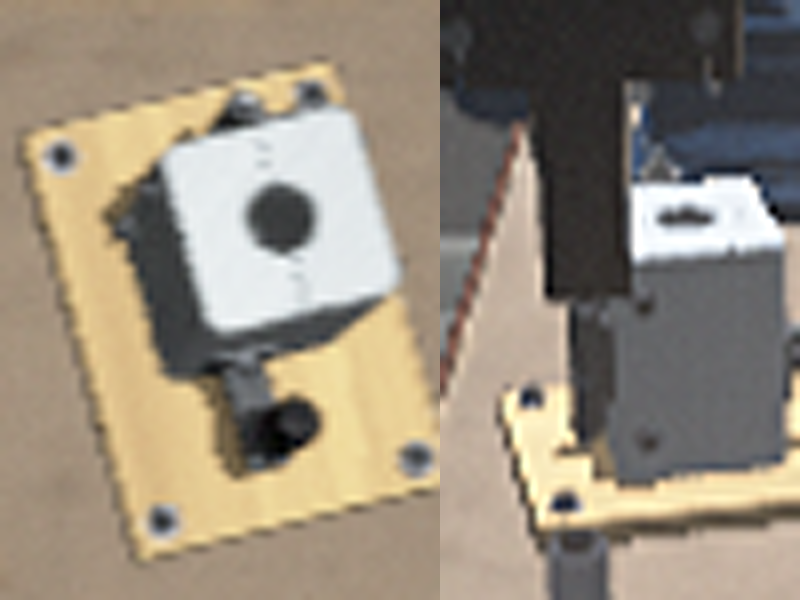

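The mould is shut. The hole centre is at about (400.1,177.1) in the top view and about (293,171.8) in the side view.

```bash
python3 - <<'E'
from fit import *
t=optics.snapshot("top"); d=optics.snapshot("side")
print("hole",at_z(t,400.1,177.1,.112),at_z(d,293,171.75,.112),tri(t,(400.1,177.1),d,(293,171.75)))
g=(cv2.cvtColor(t["img"][165:190,388:413],cv2.COLOR_BGR2GRAY)<110).astype(np.uint8)
n,l,st,c=cv2.connectedComponentsWithStats(g); print(st.tolist(),(c+[388,165]).round(2).tolist())
print(r.state()["eef_pos"])
E
```

```text
hole [ 0.52552612 -0.26474267  0.112     ] [ 0.52185048 -0.25974914  0.112     ] [ 0.52399635 -0.264956    0.11030038]
[[0, 0, 25, 25, 548], [0, 1, 1, 1, 1], [3, 0, 6, 2, 6], [8, 8, 8, 9, 51], [0, 18, 2, 7, 10], [16, 23, 7, 2, 9]] [[400.21, 176.8], [388.0, 166.0], [393.5, 165.17], [399.76, 176.84], [388.3, 186.6], [407.33, 188.67]]
[0.5315514  0.10194381 0.25334644]
```

Call:
send_rows:
  commands:
    - [[0.07,-0.03,-0.75],[0,0,0]]
    - [[0,0,-0.75],[0,0,0]]
    - [[0,0,-0.75],[0,0,0]]
    - [[0,0,-0.75],[0,0,0]]
    - [[0,0,-0.5],[0,0,0]]
    - [[0,0,0],[0,0,0]]
    - [[0,0,0],[0,0,0]]

```text
t: 10.25
eef_pos: [0.5341, 0.1016, 0.1487]
tool_rot: [0.998, 0.069, 0.0, 0.0]
wrist_force: [-0.4, -0.3, -0.7]
finger_gap: 0.0869
finger_force: 0.0
```

Call:
send_rows:
  commands:
    - [[0,0,0],[0,0,0]]
    - [[0,0,0],[0,0,0]]
    - [[0,0,0],[0,0,0]]
    - [[0,0,0],[0,0,0]]
    - [[0,0,0],[0,0,0]]
    - [[0,0,0],[0,0,0]]
    - [[0,0,0],[0,0,0]]
    - [[0,0,0],[0,0,0]]
    - [[0,0,0],[0,0,0]]
    - [[0,0,0],[0,0,0]]
    - [[0,0,0],[0,0,0]]
    - [[0,0,0],[0,0,0]]
    - [[0,0,0],[0,0,0]]
  claw: -1

```text
t: 11.55
eef_pos: [0.5337, 0.102, 0.1484]
tool_rot: [0.998, 0.069, -0.0, -0.0]
wrist_force: [0.4, -0.1, -0.4]
finger_gap: 0.0163
finger_force: 30.0
```

Call:
send_rows:
  commands:
    - [[0,0,0.3],[0,0,0]]
    - [[0,0,0.4],[0,0,0]]
    - [[0,0,0.5],[0,0,0]]
    - [[0,0,0.5],[0,0,0]]
    - [[0,0,0.6],[0,0,0]]
    - [[0,0,0.7],[0,0,0]]
    - [[0,0,0.7],[0,0,0]]
    - [[0,0,0.7],[0,0,0]]
    - [[0,0,0.5],[0,0,0]]
    - [[0,0,0.3],[0,0,0]]
    - [[0,0,0],[0,0,0]]
    - [[0,0,0],[0,0,0]]

```text
t: 12.75
eef_pos: [0.5333, 0.102, 0.3043]
tool_rot: [0.998, 0.069, -0.0, -0.0]
wrist_force: [-0.6, -0.5, -1.0]
finger_gap: 0.0162
finger_force: 30.0
```

Call:
send_rows:
  commands:
    - [[0,-0.3,0],[0,0,0]]
    - [[-0.02,-0.6,0],[0,0,0]]
    - [[-0.02,-0.75,0],[0,0,0]]
    - [[-0.02,-0.75,0],[0,0,0]]
    - [[-0.02,-0.75,0],[0,0,0]]
    - [[-0.02,-0.75,0],[0,0,0]]
    - [[-0.02,-0.75,0],[0,0,0]]
    - [[-0.02,-0.75,0],[0,0,0]]
    - [[-0.02,-0.75,0],[0,0,0]]
    - [[-0.02,-0.75,0],[0,0,0]]
    - [[-0.02,-0.75,0],[0,0,0]]
    - [[-0.02,-0.75,0],[0,0,0]]
    - [[-0.02,-0.75,0],[0,0,0]]
    - [[-0.02,-0.75,0],[0,0,0]]
    - [[-0.02,-0.75,0],[0,0,0]]
    - [[-0.01,-0.75,0],[0,0,0]]
    - [[0,-0.6,0],[0,0,0]]
    - [[0,-0.25,0],[0,0,0]]
    - [[0,0,0],[0,0,0]]
    - [[0,0,0],[0,0,0]]

```text
t: 14.75
eef_pos: [0.5248, -0.2648, 0.3041]
tool_rot: [0.998, 0.07, -0.0, -0.001]
wrist_force: [-0.6, 0.1, -0.6]
finger_gap: 0.0165
finger_force: 30.0
```

```bash
python3 - <<'E'
from fit import *
t=optics.snapshot("top"); d=optics.snapshot("side"); p=r.state()["eef_pos"]; print(p)
cv2.imwrite("pics/s3.png",d["img"]);cv2.imwrite("pics/t3.png",t["img"])
o=np.zeros((600,800,3),np.uint8)
o[:600,:400]=crop(d["img"],270,110,320,185,8); o[:400,400:800]=crop(t["img"],360,140,440,220,5)
cv2.imwrite("pics/b2.png",o)
pts=np.array([p+[0,0,z] for z in(0,-.0735,-.1384)]+[[p[0],p[1],.112]])
print(((proj(d,pts)-[270,110])*8).round(1).tolist())
E
```

```text
[ 0.52500113 -0.26437997  0.30441822]
[[164.7, 13.3], [169.6, 203.6], [173.6, 362.9], [176.8, 489.6]]
```

View pics/b2.png

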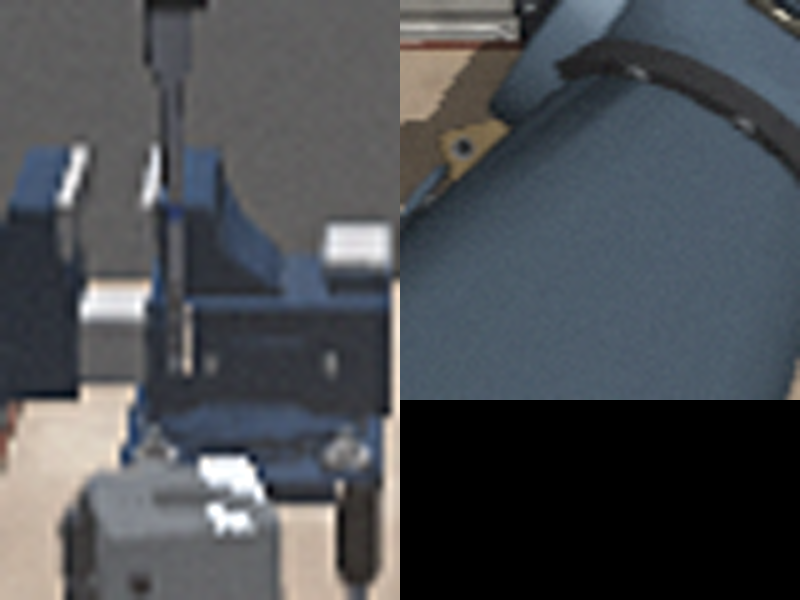

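The side crop shows the blade upright: blue band at (173,212), shank end at (175,372), above the hole at about (184,494). I shift x by −1 mm, lower to just above the hole and check.

Call:
send_rows:
  commands:
    - [[-0.03,0,-0.2],[0,0,0]]
    - [[0,0,-0.3],[0,0,0]]
    - [[0,0,-0.4],[0,0,0]]
    - [[0,0,-0.4],[0,0,0]]
    - [[0,0,-0.15],[0,0,0]]
    - [[0,0,0],[0,0,0]]
    - [[0,0,0],[0,0,0]]
    - [[0,0,0],[0,0,0]]

```text
t: 15.65
eef_pos: [0.5245, -0.2658, 0.2615]
tool_rot: [0.998, 0.069, 0.0, 0.0]
wrist_force: [-0.6, -0.4, -0.1]
finger_gap: 0.0163
finger_force: 30.0
```

```bash
python3 - <<'E'
from fit import *
t=optics.snapshot("top"); d=optics.snapshot("side"); p=r.state()["eef_pos"]; print(p)
cv2.imwrite("pics/b3.png",crop(d["img"],275,130,315,180,12))
print("socket start bias",np.array([279.3,213])-proj(d,[.5337,.102,.161]))
pts=np.array([p+[0,0,z] for z in(0,-.0734,-.1384)]+[[p[0],p[1],.112]])
print(((proj(d,pts)-[275,130])*12).round(1).tolist(),(np.array([292.8,171.8])-[275,130])*12)
th=np.linspace(0,6.28,9)[:8]; print(((proj(d,np.c_[p[0]+.012*np.cos(th),p[1]+.012*np.sin(th),th*0+.112])-[275,130])*12).round().tolist())
E
```

```text
[ 0.52446968 -0.26575568  0.26151543]
socket start bias [[0.59941837 0.91288157]]
[[193.8, -52.8], [200.7, 222.7], [206.5, 454.0], [207.5, 492.5]] [213.6 501.6]
[[163.0, 492.0], [174.0, 504.0], [205.0, 510.0], [237.0, 505.0], [252.0, 493.0], [241.0, 481.0], [210.0, 476.0], [178.0, 480.0]]
```

View pics/b3.png

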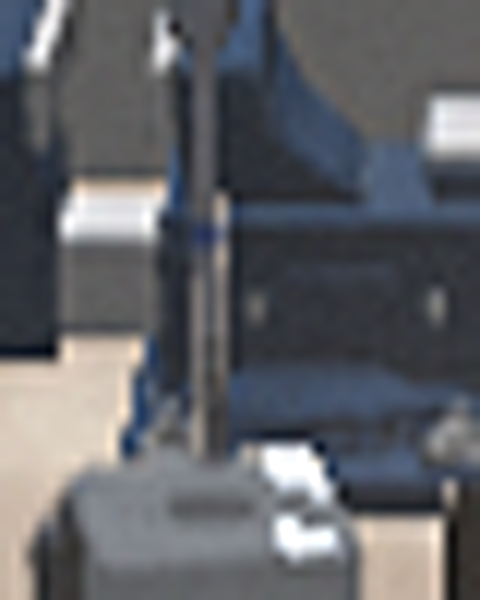

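The shank end is at (208,460), the band at (206,234) and the hole at (212,507), so it is nearly centred. A small correction, then I lower it.

Call:
send_rows:
  commands:
    - [[-0.02,0.05,0],[0,0,0]]
    - [[0,0,0],[0,0,0]]
    - [[0,0,-0.15],[0,0,0]]
    - [[0,0,-0.2],[0,0,0]]
    - [[0,0,-0.2],[0,0,0]]
    - [[0,0,-0.2],[0,0,0]]
    - [[0,0,-0.2],[0,0,0]]
    - [[0,0,-0.2],[0,0,0]]
    - [[0,0,0],[0,0,0]]
    - [[0,0,0],[0,0,0]]

```text
t: 16.75
eef_pos: [0.5236, -0.264, 0.2262]
tool_rot: [0.998, 0.069, -0.0, -0.0]
wrist_force: [0.9, 0.5, -0.8]
finger_gap: 0.0161
finger_force: 30.0
```

Call:
send_rows:
  commands:
    - [[0,0,-0.2],[0,0,0]]
    - [[0,0,-0.2],[0,0,0]]
    - [[0,0,-0.2],[0,0,0]]
    - [[0,0,-0.2],[0,0,0]]
    - [[0,0,-0.2],[0,0,0]]
    - [[0,0,-0.2],[0,0,0]]
    - [[0,0,-0.12],[0,0,0]]
    - [[0,0,-0.05],[0,0,0]]
    - [[0,0,0],[0,0,0]]
    - [[0,0,0],[0,0,0]]
    - [[0,0,0],[0,0,0]]

```text
t: 17.85
eef_pos: [0.5238, -0.2641, 0.1857]
tool_rot: [0.998, 0.069, 0.0, 0.0]
wrist_force: [-0.3, 0.6, -0.6]
finger_gap: 0.0161
finger_force: 30.0
```

```bash
python3 - <<'E'
from fit import *
d=optics.snapshot("side"); s=r.state(); p=s["eef_pos"]; print(p,s["wrist_force"])
cv2.imwrite("pics/b4.png",crop(d["img"],275,140,315,180,14))
b=[.6,.91]
print(((proj(d,[p-[0,0,.0734]])+b-[275,140])*14).round(1).tolist(),((np.array([292.8,171.8])-[275,140])*14))
E
```

```text
[ 0.52375527 -0.26413406  0.18567983] [-0.05808902 -0.35547894 -0.29833064]
[[253.2, 448.8]] [249.2 445.2]
```

View pics/b4.png

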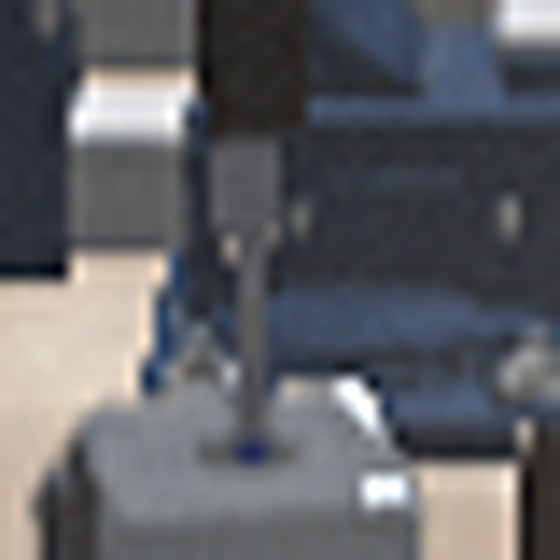

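The blue band at (252,452) is in the middle of the hole (203–297, centre about (250,450)) and level with the top face. Wrist force is near zero, so I hand in.

```bash
python3 -c "
from workcell import r
print(r.job_done())"
```

```text
the job is handed in; nothing more can be done
None
```

The mould is shut and the blade is held upright and still in the middle of the pour hole, blue band level with the top face; I handed the job in at about 18 s, with no verdict returned.

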